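# Sort and empty the tipping offcut tray

### The job

Sort out the tipping offcut tray: lift the two good blanks (pale wood with green waxed ends) out of it and lay them gently on the stock pile as its second course in running bond, each centred over one of the two joints of the bottom course and flush with its sides. Then, with only the three scraps left in it, push the open-ended tray's rim down until the tray is tipped all the way and the scraps have slid into the red tote, and let the tray swing right back to rest. Do not shift the bottom course, and leave the glue bottle, the tin and the hammer where they are.

Things in the scene. Friction and masses are not known exactly. Their poses are not given: they have to be found in the camera images.
- tray (a joint): tip of the tray about its level pivot. 0: at rest, floor leaning back 22 degrees (0.384 rad), open lip high, end wall low. 1.222: fully tipped on its stop, floor 48 degrees the other way, lip low. Back-heavy and damped: 5 to 12 N down on a side rim near the lip tips it; let go, it swings back to 0 by itself in about 1 s. Contents stay put at rest and slide out over the lip near the full tip
- hinge (a point): middle of the tray's pivot axis, on the black tube stand, 230 mm above the bench; x points level from the tray's low end to its lip and on to the tote, y along the axis, z up. The stand is 400 mm wide (y) and reaches from 160 mm behind the axis to 95 mm beyond it; its side frames end 22 mm above the axis, outside the rims
- tray_floor (a point): point on the tray floor's upper face, mid width, 12 mm over the pivot axis; moves with the tray: x along the floor to the lip, y sideways, z square to the floor, up. Sheet-metal tray, inside x -170 to +140 mm, y +-150 mm; walls 4 mm thick, 50 mm high at both sides and the low end (x = -170), none at the lip (x = +140). Blue flat rims 24 mm wide, turned outwards, top the walls
- rim_left (a point): top of the blue side rim on the +y side, mid width of the rim, 30 mm back from the lip (110 mm from the pivot along the tray, 162 mm to the side, 66 mm above the axis square to the floor): a place to push; axes as tray_floor
- rim_right (a point): the same on the -y side rim
- tote_in (a point): centre of the inner floor of the red open tote (270 x 330 x 110 mm high outside, walls and floor 5 mm) that stands on the bench under the lip, between the stand's side frames; x and y along its sides, z up
- blank_a_c (a point): good blank lying in the upper half of the tray at the start: pale wood block with green ends, 110 x 50 x 40 mm (x, y, z), 0.16 kg; the point is its centre
- blank_b_c (a point): good blank lying in the lower half of the tray, beside two scraps: same size and look; the point is its centre
- base0_c (a point): one end block of the pile's bottom course, like the blanks in size and look, loose, on a 30 mm high wooden skid 410 x 100 mm; the point is its centre (50 mm above the bench). The three blocks lie in a line, 118 mm from centre to centre (8 mm joints)
- base1_c (a point): middle block of the bottom course; the point is its centre, x along the course towards base2, y across, z up. A block of the second course, centred over a joint, has its centre 59 mm along and 40 mm above this point
- base2_c (a point): the other end block of the bottom course
- scrap_ply_c (a point): an offcut lying loose in the tray at the start, to be tipped into the tote: plywood, 95 x 42 x 18 mm; the point is its centre, x along its length, y across, z up out of its top
- scrap_mould_c (a point): an offcut lying loose in the tray at the start, to be tipped into the tote: dark stepped moulding, 85 x 42 x 30 mm; the point is its centre, x along its length, y across, z up out of its top
- scrap_stub_c (a point): an offcut lying loose in the tray at the start, to be tipped into the tote: white painted stub, 75 x 42 x 34 mm; the point is its centre, x along its length, y across, z up out of its top
- glue: yellow glue bottle with orange cap standing beside the pile, 58 mm across, 180 mm high; origin at its foot
- tin: blue tin standing beside the pile, 76 mm across, 95 mm high; origin at its foot
- hammer: hammer lying on the bench along the pile's other side, 260 mm long over all; origin at its middle, underneath, x along the handle to the head

How it is judged (in metres and radians):
On the way, in this order (a step that is already met when the one before it is completed fails the run):
1. both good blanks lie on the pile in running bond, let go, while the three scraps are still in the tray (((x of blank_a_c in the frame of base1_c between 0.049 and 0.069 m and y of blank_a_c in the frame of base1_c between -0.01 and 0.01 m and z of blank_a_c in the frame of base1_c between 0.034 and 0.046 m and angle between the x axis of each of blank_a_c, blank_b_c and the x axis of base1_c, either way round below 0.14 rad and x of blank_b_c in the frame of base1_c between -0.069 and -0.049 m and y of blank_b_c in the frame of base1_c between -0.01 and 0.01 m and z of blank_b_c in the frame of base1_c between 0.034 and 0.046 m) or (x of blank_a_c in the frame of base1_c between -0.069 and -0.049 m and y of blank_a_c in the frame of base1_c between -0.01 and 0.01 m and z of blank_a_c in the frame of base1_c between 0.034 and 0.046 m and angle between the x axis of each of blank_a_c, blank_b_c and the x axis of base1_c, either way round below 0.14 rad and x of blank_b_c in the frame of base1_c between 0.049 and 0.069 m and y of blank_b_c in the frame of base1_c between -0.01 and 0.01 m and z of blank_b_c in the frame of base1_c between 0.034 and 0.046 m)) and contact force between each of blank_a, blank_b and the fingers below 0.05 N and z of scrap_ply_c in the frame of tray_floor between -0.01 and 0.06 m and x of scrap_ply_c in the frame of tray_floor between -0.17 and 0.14 m and y of scrap_ply_c in the frame of tray_floor between -0.15 and 0.15 m and z of scrap_mould_c in the frame of tray_floor between -0.01 and 0.06 m and x of scrap_mould_c in the frame of tray_floor between -0.17 and 0.14 m and y of scrap_mould_c in the frame of tray_floor between -0.15 and 0.15 m and z of scrap_stub_c in the frame of tray_floor between -0.01 and 0.06 m and x of scrap_stub_c in the frame of tray_floor between -0.17 and 0.14 m and y of scrap_stub_c in the frame of tray_floor between -0.15 and 0.15 m), for 0.2 s.
2. the tray is tipped all the way (value of joint tray above 1.08 rad), for 0.1 s.
At the end, for the whole second after the job is handed in: Each blank lies let go on the bottom course, centred over its own joint within 10 mm along and across, level within 6 mm, in line within 8 degrees; all three scraps rest inside the tote below its rim; the tray is back at rest within 0.06 rad (((x of blank_a_c in the frame of base1_c between 0.049 and 0.069 m and y of blank_a_c in the frame of base1_c between -0.01 and 0.01 m and z of blank_a_c in the frame of base1_c between 0.034 and 0.046 m and angle between the x axis of each of blank_a_c, blank_b_c and the x axis of base1_c, either way round below 0.14 rad and x of blank_b_c in the frame of base1_c between -0.069 and -0.049 m and y of blank_b_c in the frame of base1_c between -0.01 and 0.01 m and z of blank_b_c in the frame of base1_c between 0.034 and 0.046 m) or (x of blank_a_c in the frame of base1_c between -0.069 and -0.049 m and y of blank_a_c in the frame of base1_c between -0.01 and 0.01 m and z of blank_a_c in the frame of base1_c between 0.034 and 0.046 m and angle between the x axis of each of blank_a_c, blank_b_c and the x axis of base1_c, either way round below 0.14 rad and x of blank_b_c in the frame of base1_c between 0.049 and 0.069 m and y of blank_b_c in the frame of base1_c between -0.01 and 0.01 m and z of blank_b_c in the frame of base1_c between 0.034 and 0.046 m)) and contact force between each of blank_a, blank_b and the fingers below 0.05 N and x of scrap_ply_c in the frame of tote_in between -0.13 and 0.13 m and y of scrap_ply_c in the frame of tote_in between -0.16 and 0.16 m and z of scrap_ply_c in the frame of tote_in between 0 and 0.095 m and linear speed of each of scrap_ply, scrap_mould, scrap_stub below 0.03 m/s and x of scrap_mould_c in the frame of tote_in between -0.13 and 0.13 m and y of scrap_mould_c in the frame of tote_in between -0.16 and 0.16 m and z of scrap_mould_c in the frame of tote_in between 0 and 0.095 m and x of scrap_stub_c in the frame of tote_in between -0.13 and 0.13 m and y of scrap_stub_c in the frame of tote_in between -0.16 and 0.16 m and z of scrap_stub_c in the frame of tote_in between 0 and 0.095 m and linear speed of each of blank_a, blank_b below 0.02 m/s and value of joint tray below 0.06 rad); the robot touches nothing.
It fails at once if the glue bottle, the tin or the hammer is shifted more than 20 mm (distance of any of glue, tin, hammer from where it was at the start of the episode above 0.02 m).
It fails at once if a block of the bottom course is shifted more than 12 mm (distance of any of base0_c, base1_c, base2_c from where it was at the start of the episode above 0.012 m).
It fails at once if a blank is dropped onto the pile (falling at more than 0.6 m/s, let go, above the bottom course) ((horizontal distance between blank_a_c and base1_c below 0.15 m and linear speed of blank_a above 0.6 m/s and contact force between blank_a and the fingers below 0.05 N) or (horizontal distance between blank_b_c and base1_c below 0.15 m and linear speed of blank_b above 0.6 m/s and contact force between blank_b and the fingers below 0.05 N)).
It also fails if it takes over 72 s, if anything falls off the work surface, if the arm or the gripper's body presses on something with over 40 N, if the wrist force passes 120 N, or if a joint passes its speed limit or range.

### The arm

A 6-joint arm with a two-finger parallel gripper is mounted at the origin on the work surface. World frame = base frame: x ahead of the robot, y to its left, z up, the work surface at z = 0. Lengths are in mm, angles in degrees, forces in N, time in s.
With the tool pointing down it reaches from about 250 to 775 mm from the base axis. Payload 4 kg.
Tool frame: the origin (TCP) lies on the centre line of the jaws, within the pads' length; the fingertips stand 19 mm ahead of it and the grasp point (between the pads) is the TCP; z points along the fingers, y is the line along which they close (so a half turn about z gives the same grasp; the last joint's range is limited). The gripper opens to 85 mm and grips with 20 to 120 N. Pads are 22 mm wide; open, the fingers measure 114 mm over their backs; the gripper's body (76 mm by 85 mm) begins 54 mm behind the grasp point. The pads swing forward as they close: fully open they stand 13 mm farther back than shut.
Start: joints at [63.879, 4.996, 78.535, -0, 96.463, -5.907], TCP at [190.05, 516.14, 213.741] pointing down, gripper open.
Joint ranges: [-177.83, 177.83], [-43.37, 116.18], [15.69, 146.23], [-61.86, 241.86], [9.47, 152.12], [-147.06, 147.06]. Speed limits (degrees/s): [159.86, 159.86, 180, 180, 180, 180].

### API

Orientations are given as [roll, pitch, yaw] about the fixed x, y, z axes, in that order (R = Rz(yaw) Ry(pitch) Rx(roll)).
In Python, from bench import ctrl, cams, hand_in gives the robot as it stands.
- The arm moves only by the shell command python3 -m creep 'ROWS'. ROWS is JSON, one flat list of numbers, 7 for each row, row after row: the shift along the world's x, y, z in mm, then the turn, a rotation vector about the world's x, y, z in rad, then the closure, from 0 (fully open) to 1 (shut). A call has exactly 5 rows; each row shifts and turns the commanded pose from where the row before left it; what a row does not reach is not made up. A row lasts 1/10 s, in which the tool goes at most 50 mm and 8.59 degrees, less where a joint would pass 70% of its speed; a pose out of reach is approached as far as the arm can. A call is refused whole if a number of a shift passes 50 or a number of a turn 0.15, either way. A call with a gripper value outside its range is refused whole. The fingers move at their own pace and stop on an object; the grip force is fixed at half the most. Time passes only in rows, so rows that do not move let the fingers close, or fill a call up. It gives the time, the measured TCP pose, the force, the opening and the grip force at its end, in the units of the state.
- ctrl.sense(): the state, without advancing time (a new reading comes with each control period).
- cams.grab_frame(name): name is "scene" or "top" or "wrist"; returns a dict with "frame" (480x640x3 uint8, blue, green, red), "range_z" (480x640 float32, mm along the optical axis (not along the pixel's ray), 0 where there is no reading), "fov_y" (degrees; the focal length in pixels is half the picture's height over the tangent of half this angle, whatever the lens; pixels are square), "cx", "cy" (the principal point, pixels), "T" (4x4, takes a point from camera to world coordinates); the wrist camera has in their place "T_tool_cam" (4x4, takes a point from camera to tool coordinates, whose origin is the TCP and whose axes are the flange's). Camera axes: x right, y down, z forward; pixel columns grow to the right and rows downward; lengths in mm; the calibration is good to about 2 mm. A picture is of the moment at which its call begins: read the wrist's pose just before it.
- hand_in(): hands the job in; it is judged then, once.
The state is a dict: "t": time; "joint_positions": joint angles; "dq": joint speeds; "joint_torque": joint torques, N m; "tool_pos": TCP position; "orientation": TCP orientation; "wrist_force": force on the tool from outside, world axes, zero at the start; "moment": the same for the moment, N m; "opening": opening from 0.0 (shut) to 1.0 (fully open); "grip_force": force on a finger pad.
Only numpy, scipy, OpenCV 4.12 (cv2) and the standard library are available. Lean on these libraries where they do the work, as an engineer would, in place of code of your own. Each camera call takes 0.05 s, during which the arm holds its last target. There are 200 camera calls.

## Working session

There is one attempt and no reset: what is moved stays moved. The work goes in short steps, Python scripts to look and compute and a shell command to move; the robot and the scene stay as the last step left them, time stands still between calls to the robot, and variables do not carry over. Pictures are saved under pics/ and viewed, at most 10 in all, crops included, and the job is handed in when it is done.

```bash
ls; mkdir -p pics; cat > h.py <<'E'
import numpy as np, cv2
from bench import ctrl, cams
from scipy.spatial.transform import Rotation as R
def grab(n):
    s=ctrl.sense(); g=cams.grab_frame(n)
    if 'T' in g: T=np.array(g['T'])
    else:
        W=np.eye(4); W[:3,:3]=R.from_euler('xyz',s['orientation'],degrees=True).as_matrix(); W[:3,3]=s['tool_pos']
        T=W@np.array(g['T_tool_cam'])
    z=g['range_z']; f=240/np.tan(np.radians(g['fov_y']/2))
    v,u=np.mgrid[:480,:640]
    P=np.stack([(u-g['cx'])/f*z,(v-g['cy'])/f*z,z],-1)@T[:3,:3].T+T[:3,3]
    P[z<=0]=np.nan
    return g['frame'],P,T,f
E
python3 - <<'E'
from h import *
for n in ('top','scene'):
    fr,P,T,f=grab(n); cv2.imwrite(f'pics/{n}0.png',fr); np.savez(f'{n}0.npz',fr=fr,P=P)
    print(n,T.round(2),f)
print(ctrl.sense())
E
```

```text
pics
top [[-2.0000e-02 -9.8000e-01  2.0000e-01  2.8668e+02]
 [-1.0000e+00  2.0000e-02 -1.0000e-02  1.6520e+01]
 [ 1.0000e-02 -2.0000e-01 -9.8000e-01  1.5441e+03]
 [ 0.0000e+00  0.0000e+00  0.0000e+00  1.0000e+00]] 624.7947611787677
scene [[-2.70000e-01  7.70000e-01 -5.70000e-01  1.28383e+03]
 [ 9.60000e-01  2.30000e-01 -1.50000e-01  2.23980e+02]
 [ 1.00000e-02 -5.90000e-01 -8.00000e-01  1.25013e+03]
 [ 0.00000e+00  0.00000e+00  0.00000e+00  1.00000e+00]] 509.7586576854118
{'t': 0.1, 'joint_positions': array([ 6.38804622e+01,  5.03741913e+00,  7.86154996e+01, -5.38176261e-05,
        9.64652163e+01, -5.90544886e+00]), 'dq': array([ 1.15768971e-01, -8.16006735e-02, -2.84556394e-01, -4.69651380e-02,
        4.13495793e-05, -2.72151244e-03]), 'joint_torque': array([ 1.11027726e-03, -3.53018081e+01, -3.14217067e+01, -1.74028842e-04,
        7.96820823e-03, -8.04300362e-05]), 'tool_pos': array([189.81325912, 515.68682077, 212.63714787]), 'orientation': array([-1.79882486e+02, -1.21013622e-02,  1.59785893e+02]), 'wrist_force': array([-0.06246153, -0.12929516, -0.14695646]), 'moment': array([ 0.07994006, -0.00846778, -0.02808549]), 'grip_force': 0.0, 'opening': 0.9963523828513513}
```

View pics/top0.png

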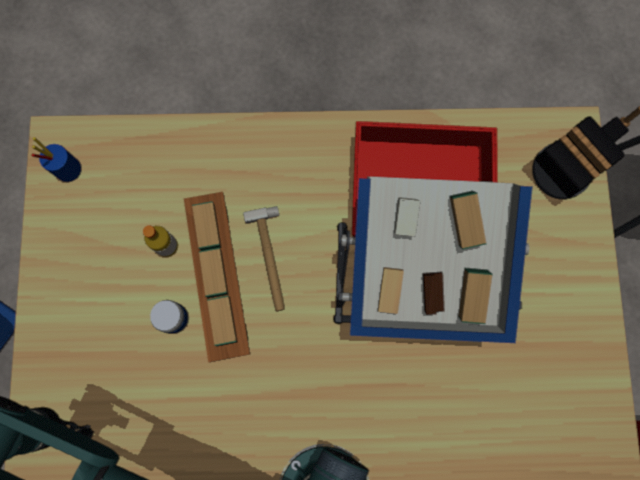

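View pics/scene0.png

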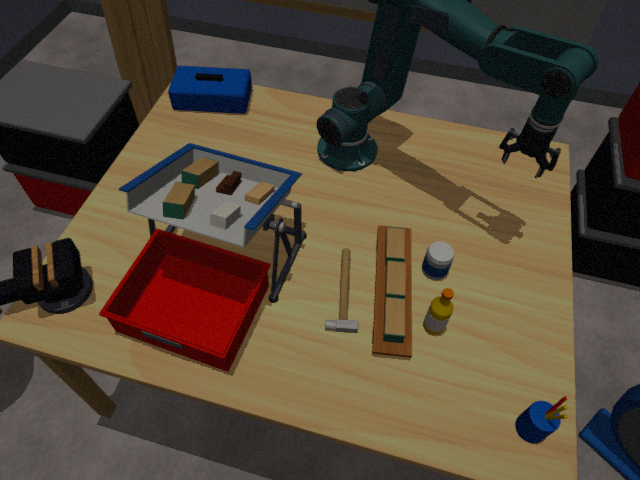

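The top view shows the tray at px (365–520, 180–340), with the good blanks (green ends) at about (467,220) and (476,296). The scraps are at (407,217), (390,290) and (433,293). The pile is at (185–250, 195–360), the hammer at (265,255), the glue at (155,238) and the tin at (168,317). The scene view agrees. Next I'll measure from depth.

```bash
cat > m.py <<'E'
from h import *
d=np.load('top0.npz'); P=d['P']; fr=d['fr']
def rect(pts):
    (c,s,a)=cv2.minAreaRect(pts.astype(np.float32)); 
    if s[0]<s[1]: s=s[::-1]; a+=90
    return np.round(c,1),np.round(s,1),round((a+90)%180-90,1)
# pile blocks: z ~ 70
print('pile')
m=(abs(P[...,2]-70)<7); m[:,:180]=0; m[:,255:]=0; m[:190]=0; m[365:]=0
g=(fr[...,1].astype(int)>fr[...,2]+5) # green
n,l,st,_=cv2.connectedComponentsWithStats((m&~g).astype(np.uint8))
for i in range(1,n):
    if st[i,4]>100: q=P[l==i]; print(st[i],rect(q[:,:2]),np.median(q[:,2]))
print('course',rect(P[m][:,:2]))
for name,(u0,u1,v0,v1) in dict(glue=(140,180,222,258),tin=(148,190,298,335),hammer=(243,288,203,313)).items():
    q=P[v0:v1,u0:u1].reshape(-1,3); q=q[q[:,2]>12]; print(name,rect(q[:,:2]),np.nanmax(q[:,2]))
# tray floor
q=P[182:325,370:512].reshape(-1,3); q=q[~np.isnan(q[:,0])]
rng=np.random.default_rng(0);best=0
for _ in range(400):
    a=q[rng.choice(len(q),3,False)]; nn=np.cross(a[1]-a[0],a[2]-a[0]); nn/=np.linalg.norm(nn)+1e-9
    k=abs((q-a[0])@nn)<3
    if k.sum()>best: best=k.sum(); K=k
c=q[K].mean(0); nn=np.linalg.svd(q[K]-c,full_matrices=False)[2][2]; nn*=np.sign(nn[2])
print('floor',c.round(1),nn.round(4),'tilt',np.degrees(np.arccos(nn[2])).round(2),best)
y=np.cross([0,0,1],-nn*0+ -np.array([nn[0],nn[1],0]));  # floor rises toward lip: normal leans back
x=-np.array([nn[0],nn[1],0]); x/=np.linalg.norm(x); y=np.cross([0,0,1],x); xf=np.cross(y,nn)
print('level x dir yaw',np.degrees(np.arctan2(x[1],x[0])).round(2))
F=np.stack([xf,y,nn],1); L=(P-c)@F
# rims: height about 50 above floor, blue
blue=(fr[...,0].astype(int)>fr[...,2]+40)&(abs(L[...,2]-52)<8); blue[:, :340]=0;blue[:170]=0;blue[350:]=0;blue[:,535:]=0
b=L[blue]; print('rim bounds',np.percentile(b,[0.5,99.5],axis=0).round(1))
x0,y0=np.nanmin(b[:,0]),0
w=[P[blue]]
fm=(abs(L[...,2])<4); fm[:,:360]=0;fm[:175]=0;fm[330:]=0;fm[:,515:]=0
print('floor bounds',np.percentile(L[fm],[0.3,99.7],axis=0).round(1))
m=(L[...,2]>10)&(L[...,2]<46)&(np.arange(640)>372)&(np.arange(640)<500)&(np.arange(480)[:,None]<326)&(np.arange(480)[:,None]>185)
n,l,st,_=cv2.connectedComponentsWithStats(m.astype(np.uint8))
for i in range(1,n):
    if st[i,4]>100:
        q=L[l==i]; h=np.median(q[:,2]); t=q[abs(q[:,2]-h)<5]; r=rect(t[:,:2])
        print(st[i],h.round(1),r,'world top',(c+F@[*r[0],h]).round(1))
np.savez('tray.npz',c=c,F=F)
E
python3 m.py
```

```text
pile
[192 201  27  47 869] (array([631.2, 273.5]), array([109.5,  50.8]), 9.8) 68.926867511208
[199 248  28  48 897] (array([514.4, 255.1]), array([107.5,  51.1]), 9.3) 68.95220206151089
[207 296  29  49 933] (array([399.5, 232.8]), array([106.9,  50.6]), 9.5) 68.93602858049007
course (array([509. , 287.2]), array([346.2, 122.4]), 9.3)
glue (array([589.9, 378.3]), array([58.1, 54.7]), -43.5) 184.131028276106
tin (array([410.3, 356.9]), array([74.5, 73.4]), -36.9) 103.51164901669995
hammer (array([554.3, 116.5]), array([262. ,  87.3]), 13.2) 34.279425987415834
floor [ 530.3 -248.4  238.8] [-0.3753  0.0255  0.9266] tilt 22.09 9877
level x dir yaw -3.89
rim bounds [[-184.4 -169.5   47.1]
 [ 140.5  175.5   59.5]]
floor bounds [[-166.4 -148.2   -4. ]
 [ 143.8  147.8    3.9]]
[ 451  191   36   58 1459] 39.2 (array([ 66. , -55.7]), array([112.1,  50.9]), 15.0) world top [ 572.9 -307.1  300. ]
[394 198  26  39 804] 33.2 (array([66.3, 70.8]), array([75. , 42.6]), -3.1) world top [ 583.9 -181.   294.6]
[378 268  26  46 880] 17.6 (array([-95.8,  92.7]), array([96.8, 42.8]), -3.9) world top [ 441.4 -149.4  219.1]
[ 459  268   34   56 1434] 39.3 (array([-96. , -85.2]), array([112.5,  53. ]), -2.2) world top [ 421.1 -326.3  239.2]
[423 272  22  43 770] 25.9 (array([-96.6,   5.2]), array([86.6, 34.8]), 5.3) world top [ 431.7 -236.5  226.5]
[373 321  83   5 241] 21.4 (array([-165.8,   42.1]), array([167.7,   4.2]), -89.1) world top [ 371.9 -195.4  196.3]
```

```bash
cat > go.py <<'E'
import sys
from h import *
# usage: go.py x y z yaw tilt  -> remaining shift / rotvec to tool pose = Rtilt(tray) Rz(yaw) Rx(180)
x,y,z,yaw,tilt=map(float,sys.argv[1:6]); s=ctrl.sense()
a=np.radians(-3.9); ty=np.array([-np.sin(a),np.cos(a),0])
G=R.from_rotvec(-np.radians(tilt)*ty)*R.from_euler('xyz',[180,0,yaw],degrees=True)
N=R.from_euler('xyz',s['orientation'],degrees=True)
print('shift',(np.array([x,y,z])-s['tool_pos']).round(1),'rot',(G*N.inv()).as_rotvec().round(3),'t',s['t'],'open',round(s['opening'],3),'grip',round(s['grip_force'],1),'F',np.round(s['wrist_force'],1),'q',np.round(s['joint_positions'],0))
E
python3 -m creep '[18,-41,14,0,0,-0.15,0, 18,-41,14,0,0,-0.15,0, 18,-41,14,0,0,-0.15,0, 18,-41,14,0,0,-0.15,0, 18,-41,14,0,0,-0.15,0]'
python3 -m creep '[18,-41,14,0,0,-0.15,0, 18,-41,14,0,0,-0.15,0, 18,-41,14,0,0,-0.15,0, 18,-41,14,0,0,-0.15,0, 18,-41,14,0,0,-0.15,0]'
python3 go.py 548 -305 372 11.1 22.1
```

```text
t: 0.6
tool_pos: [280.1, 309.4, 283.8]
orientation: [-180.0, 0.0, 116.5]
wrist_force: [1.0, 0.0, 0.4]
opening: 0.996
grip_force: 0.0
t: 1.1
tool_pos: [370.1, 104.4, 354.0]
orientation: [180.0, -0.0, 73.5]
wrist_force: [2.2, -0.1, -0.0]
opening: 0.999
grip_force: 0.0
shift [ 177.9 -409.4   18. ] rot [ 0.186 -0.36  -1.075] t 1.1 open 0.999 grip 0.0 F [ 2.2 -0.1 -0. ] q [  7. -15.  81.   0. 114.  24.]
```

```bash
python3 -m creep '[18,-41,2,0,0,-0.15,0, 18,-41,2,0,0,-0.15,0, 18,-41,2,0,0,-0.15,0, 18,-41,2,0,0,-0.15,0, 18,-41,2,0,0,-0.15,0]'
python3 -m creep '[18,-41,2,0,0,-0.15,0, 18,-41,2,0,0,-0.15,0, 18,-41,2,-0.008,-0.128,-0.04,0, 18,-41,2,-0.009,-0.128,0,0, 18,-41,2,-0.009,-0.128,0,0]'
python3 go.py 548 -305 372 11.1 22.1
python3 - <<'E'
from h import *
fr,P,T,f=grab('wrist'); cv2.imwrite('pics/w1.png',fr)
t=np.load('tray.npz'); L=(P-t['c'])@t['F']
m=(abs(L[...,2]-40)<5)&(abs(L[...,0]-66)<75)&(abs(L[...,1]+56)<55)
q=L[m]; print(len(q),cv2.minAreaRect(q[:,:2].astype(np.float32)),np.median(q[:,2]))
E
```

```text
t: 1.6
tool_pos: [460.3, -100.7, 363.3]
orientation: [-180.0, 0.0, 30.5]
wrist_force: [0.7, 0.1, 0.6]
opening: 1.0
grip_force: 0.0
t: 2.1
tool_pos: [551.0, -305.7, 373.9]
orientation: [173.7, -21.5, 12.6]
wrist_force: [1.0, 0.3, 0.5]
opening: 0.998
grip_force: 0.0
shift [-3.   0.7 -1.9] rot [ 0.005  0.004 -0.004] t 2.1 open 0.998 grip 0.0 F [1.  0.3 0.5] q [-41.   1.  67.  13.  93.  40.]
10426 ((66.73660278320312, -55.66063690185547), (110.7727279663086, 50.173648834228516), 15.323400497436523) 40.26814751670375
```

View pics/w1.png

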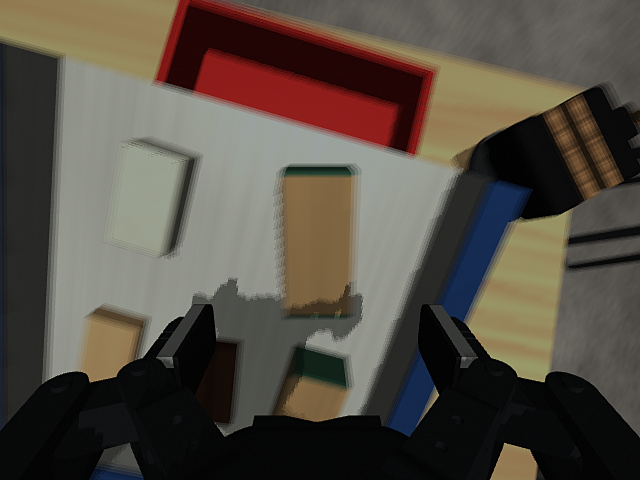

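Blank A, at px (318,240), lies lined up with the jaws, and the wrist measurement matches the top camera. Going down to grasp it.

```bash
python3 -m creep '[-8,0,0,0.005,0.004,-0.004,0, 8.7,-0.4,-21.5,0,0,0,0, 8.7,-0.4,-21.5,0,0,0,0, 8.7,-0.4,-21.5,0,0,0,0, 8.7,-0.4,-21.4,0,0,0,0]'
python3 go.py 577.8 -307.4 288 11.1 22.1
python3 -m creep '[0,0,0,0,0,0,0.3, 0,0,0,0,0,0,0.6, 0,0,0,0,0,0,1, 0,0,0,0,0,0,1, 0,0,0,0,0,0,1]'
python3 -m creep '[0,0,0,0,0,0,1, 0,0,0,0,0,0,1, -4,0.3,9,0,0,0,1, -7,0.5,18,0,0,0,1, -12,1,30,0,0,0,1]'
python3 go.py 577.8 -307.4 288 11.1 22.1
```

```text
t: 2.65
tool_pos: [577.0, -303.9, 287.2]
orientation: [174.2, -21.0, 12.3]
wrist_force: [0.7, -0.2, -1.4]
opening: 0.999
grip_force: 0.0
shift [ 0.8 -3.5  0.8] rot [-0.001 -0.006 -0.002] t 2.65 open 0.999 grip 0.0 F [ 0.7 -0.2 -1.4] q [-39.   3.  75.  13.  84.  40.]
t: 3.15
tool_pos: [576.9, -305.7, 289.6]
orientation: [174.0, -21.1, 12.2]
wrist_force: [0.0, -0.8, -0.6]
opening: 0.141
grip_force: 0.0
t: 3.65
tool_pos: [553.0, -303.1, 342.8]
orientation: [174.4, -20.8, 12.1]
wrist_force: [-0.1, -0.7, 0.4]
opening: 0.003
grip_force: 0.0
shift [ 24.8  -4.3 -54.8] rot [-0.004 -0.009 -0.   ] t 3.65 open 0.003 grip 0.0 F [-0.1 -0.7  0.4] q [-41.   1.  71.  13.  91.  40.]
```

```bash
python3 - <<'E'
from h import *
fr,P,T,f=grab('wrist'); cv2.imwrite('pics/w2.png',fr)
t=np.load('tray.npz'); L=(P-t['c'])@t['F']
fr2,P2,_,_=grab('top'); L2=(P2-t['c'])@t['F']
for L in (L,L2):
    m=(abs(L[...,2]-40)<5)&(abs(L[...,0]-66)<75)&(abs(L[...,1]+56)<60)
    q=L[m]; print(len(q),cv2.minAreaRect(q[:,:2].astype(np.float32)),np.median(q[:,2]))
s=ctrl.sense(); N=R.from_euler('xyz',s['orientation'],degrees=True); print('tool in tray', (t['F'].T@(s['tool_pos']-t['c'])).round(1), (t['F'].T@N.as_matrix()).round(3)); print(cams.grab_frame('wrist')['T_tool_cam'])
E
```

```text
11292 ((67.01834869384766, -55.612064361572266), (110.14449310302734, 50.24568176269531), 15.331210136413574) 40.232801208585826
791 ((66.04257202148438, -55.50462341308594), (111.15161895751953, 50.462581634521484), 14.904900550842285) 39.46298224796944
tool in tray [ 68.3 -54.5  94.8] [[ 0.966  0.26   0.004]
 [ 0.26  -0.966 -0.006]
 [ 0.003  0.007 -1.   ]]
[[ 9.89934554e-04 -9.52112337e-01 -3.05746820e-01  7.77348802e+01]
 [ 9.99999350e-01  1.11525450e-03 -2.35206560e-04  4.24373279e-02]
 [ 5.64928584e-04 -3.05746389e-01  9.52112822e-01 -1.60239899e+02]
 [ 0.00000000e+00  0.00000000e+00  0.00000000e+00  1.00000000e+00]]
```

View pics/w2.png

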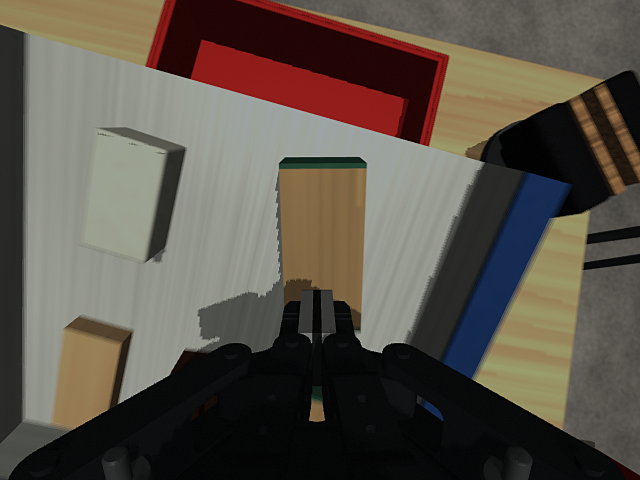

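```bash
python3 - <<'E'
from h import *
s=ctrl.sense(); print(s['tool_pos'],s['orientation'],s['opening'])
fr,P,T,f=grab('wrist')
W=R.from_euler('xyz',s['orientation'],degrees=True).as_matrix()
Q=(P-s['tool_pos'])@W
for v in (275,285,292,300,310,320,335,350,380,420): print(v,[Q[v,u].round(0).tolist() for u in (305,317,328)])
# top camera view of the tool
fr,P,T,f=grab('top'); cv2.imwrite('pics/t2.png',cv2.resize(fr[150:360,330:560],None,fx=2.5,fy=2.5))
E
```

```text
[ 554.07829385 -304.35119098  349.62213932] [173.74568289 -21.30317461  12.28595399] -0.0013118217783398823
275 [[-15.0, -8.0, 52.0], [-15.0, 0.0, 52.0], [-15.0, 7.0, 52.0]]
285 [[-22.0, -8.0, 52.0], [-22.0, 0.0, 52.0], [-21.0, 8.0, 51.0]]
292 [[11.0, -5.0, -26.0], [10.0, 0.0, -23.0], [11.0, 5.0, -24.0]]
300 [[11.0, -5.0, -31.0], [11.0, 0.0, -32.0], [10.0, 5.0, -31.0]]
310 [[11.0, -4.0, -40.0], [10.0, 0.0, -39.0], [11.0, 4.0, -40.0]]
320 [[10.0, -4.0, -47.0], [11.0, 0.0, -47.0], [11.0, 4.0, -47.0]]
335 [[12.0, -4.0, -58.0], [9.0, 0.0, -55.0], [12.0, 4.0, -58.0]]
350 [[11.0, -4.0, -65.0], [3.0, 0.0, -55.0], [12.0, 4.0, -67.0]]
380 [[9.0, -3.0, -77.0], [-10.0, 0.0, -54.0], [9.0, 3.0, -77.0]]
420 [[10.0, -3.0, -92.0], [-132.0, 0.0, 50.0], [9.0, 3.0, -91.0]]
```

View pics/t2.png

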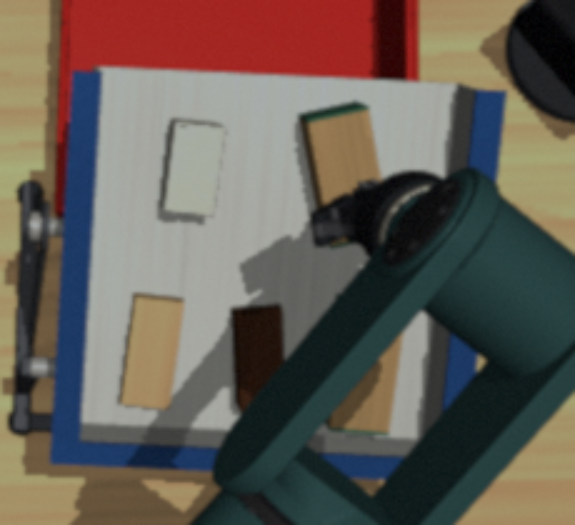

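The view shows blank A still in place. Depth on the closed fingertips (px 317,290) puts them about 22 mm behind the reported TCP instead of 19 mm ahead of it. The reported TCP is therefore about 41 mm too deep along the tool, so I'll go that much further down.

```bash
python3 -m creep '[0,0,0,0,0,0,0, 0,0,0,0,0,0,0, 0,0,0,0,0,0,0, 0,0,0,0,0,0,0, 7,-0.7,-18,0,0,0,0]'
python3 -m creep '[6.5,-0.7,-16.5,0,0,0,0, 6.5,-0.7,-16.5,0,0,0,0, 6.5,-0.7,-16.5,0,0,0,0, 6.5,-0.7,-16,0,0,0,0, 6,-0.6,-15,0,0,0,0]'
python3 go.py 593.2 -308.4 250 11.1 22.1
```

```text
t: 4.4
tool_pos: [561.6, -305.0, 330.5]
orientation: [173.8, -21.3, 12.3]
wrist_force: [-0.1, -0.1, 0.5]
opening: 0.844
grip_force: 0.0
t: 4.9
tool_pos: [593.1, -307.7, 245.2]
orientation: [174.1, -21.0, 12.2]
wrist_force: [-0.3, 1.0, -0.3]
opening: 1.001
grip_force: 0.0
shift [ 0.1 -0.7  4.8] rot [-0.001 -0.006 -0.   ] t 4.9 open 1.001 grip 0.0 F [-0.3  1.  -0.3] q [-39.   5.  77.  12.  79.  40.]
```

```bash
python3 -m creep '[0,0,3,0,0,0,0.3, 0,0,0,0,0,0,0.6, 0,0,0,0,0,0,1, 0,0,0,0,0,0,1, 0,0,0,0,0,0,1]'
python3 go.py 593.2 -308.4 250 11.1 22.1
```

```text
t: 5.4
tool_pos: [593.0, -308.1, 251.1]
orientation: [174.0, -21.1, 12.2]
wrist_force: [-1.4, -0.1, 1.9]
opening: 0.574
grip_force: 62.1
shift [ 0.2 -0.3 -1.1] rot [ 0.001 -0.003  0.   ] t 5.4 open 0.574 grip 62.1 F [-1.4 -0.1  1.9] q [-39.   5.  77.  12.  80.  40.]
```

```bash
python3 -m creep '[-5,0,12,0,0,0,1, -11,1,28,0,0,0,1, -13,1,32,0,0,0,1, -13,1,32,0,0,0,1, 0,15,10,0,0,0,1]'
python3 -m creep '[2,30,5,0.009,0.128,0,1, 2,44,0,0.009,0.128,0,1, 2,44,0,0.008,0.128,0,1, 2,44,0,0,0,-0.013,1, 2,44,0,0,0,-0.013,1]'
python3 go.py 572.6 264.9 160 9.6 0
```

```text
t: 5.9
tool_pos: [550.2, -291.4, 369.2]
orientation: [173.7, -21.3, 12.2]
wrist_force: [0.8, 0.2, 0.3]
opening: 0.575
grip_force: 62.3
t: 6.4
tool_pos: [561.8, -81.0, 365.6]
orientation: [-179.8, 0.5, 9.6]
wrist_force: [-0.4, -0.3, -1.3]
opening: 0.578
grip_force: 62.4
shift [  10.8  345.9 -205.6] rot [-0.002 -0.009 -0.001] t 6.4 open 0.578 grip 62.4 F [-0.4 -0.3 -1.3] q [-14.   9.  57.   0. 115.  66.]
```

```bash
python3 -m creep '[1.3,43,0,0,-0.009,0,1, 1.3,43,0,0,0,0,1, 1.3,43,0,0,0,0,1, 1.3,43,-30,0,0,0,1, 1.3,43,-35,0,0,0,1]'
python3 -m creep '[1.3,43,-40,0,0,0,1, 1.3,43,-40,0,0,0,1, 1.4,43,-35,0,0,0,1, 0,0,-15,0,0,0,1, 0,0,0,0,0,0,1]'
python3 go.py 572.6 264.9 160 9.6 0
python3 - <<'E'
from h import *
fr,P,T,f=grab('wrist'); cv2.imwrite('pics/w3.png',fr)
g=(fr[...,1].astype(int)>fr[...,2]+5)
m=(abs(P[...,2]-70)<6)&~g&(abs(P[...,1]-255)<80)
n,l,st,_=cv2.connectedComponentsWithStats(m.astype(np.uint8))
for i in range(1,n):
    if st[i,4]>500: q=P[l==i]; print(st[i],cv2.minAreaRect(q[:,:2].astype(np.float32)),np.median(q[:,2]))
E
```

```text
t: 6.9
tool_pos: [567.1, 127.8, 308.8]
orientation: [-180.0, -0.5, 9.7]
wrist_force: [0.4, -1.2, -1.2]
opening: 0.575
grip_force: 62.4
t: 7.4
tool_pos: [568.0, 237.7, 188.8]
orientation: [179.9, 0.2, 9.7]
wrist_force: [0.4, -0.3, -1.0]
opening: 0.577
grip_force: 62.6
shift [  4.6  27.2 -28.8] rot [ 0.002 -0.004 -0.002] t 7.4 open 0.577 grip 62.6 F [ 0.4 -0.3 -1. ] q [17. 14. 71. -0. 95. 98.]
[ 247   63   70  123 8003] ((639.440673828125, 275.4930725097656), (87.5281982421875, 49.98050308227539), 9.766613006591797) 69.88461598625304
```

View pics/w3.png

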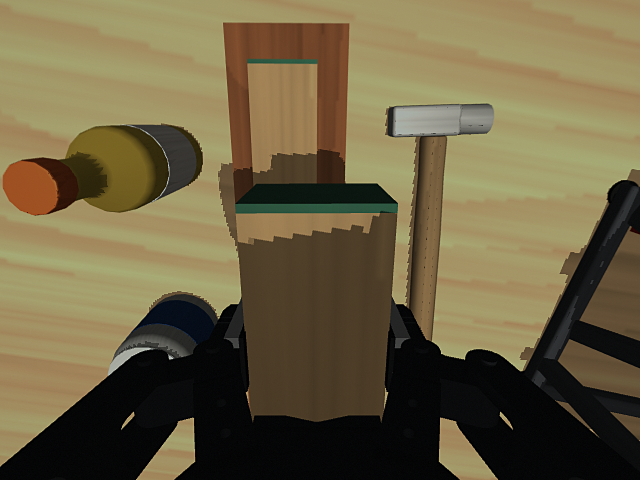

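The picture shows blank A square in the jaws (px 240–397) and base2 lying ahead at (283,130), with yaw 9.8° and top z 69.9. That agrees with the top camera. Lowering now.

```bash
python3 -m creep '[2.3,13.6,-10,0.002,-0.004,0,1, 2.3,13.6,-20,0,0,0,1, 0,0,-30,0,0,0,1, 0,0,-30,0,0,0,1, 0,0,-20,0,0,0,1]'
python3 -m creep '[0,0,-4,0,0,0,1, 0,0,-2,0,0,0,1, 0,0,0,0,0,0,1, 0,0,0,0,0,0,1, 0,0,0,0,0,0,1]'
python3 go.py 572.8 264.9 57 9.7 0
```

```text
t: 7.95
tool_pos: [575.6, 264.0, 82.7]
orientation: [-179.9, -0.6, 9.5]
wrist_force: [-0.1, -0.0, -0.9]
opening: 0.575
grip_force: 62.6
t: 8.45
tool_pos: [576.2, 264.5, 79.3]
orientation: [-179.9, -0.7, 9.6]
wrist_force: [-0.1, 0.2, -1.9]
opening: 0.575
grip_force: 62.6
shift [ -3.4   0.4 -22.3] rot [-0.004  0.012  0.002] t 8.45 open 0.575 grip 62.6 F [-0.1  0.2 -1.9] q [ 20.  18.  78.  -0.  83. 100.]
```

```bash
python3 -m creep '[-3.4,0.4,-6,-0.004,0.012,0.002,1, 0,0,-7,0,0,0,1, 0,0,-5,0,0,0,1, 0,0,0,0,0,0,1, 0,0,0,0,0,0,1]'
python3 go.py 572.8 264.9 57 9.7 0
```

```text
t: 8.95
tool_pos: [571.5, 264.4, 58.9]
orientation: [179.9, 0.3, 9.7]
wrist_force: [-0.3, 0.1, -1.4]
opening: 0.577
grip_force: 62.6
shift [ 1.3  0.5 -1.9] rot [ 0.002 -0.004 -0.   ] t 8.95 open 0.577 grip 62.6 F [-0.3  0.1 -1.4] q [ 20.  19.  79.  -0.  82. 100.]
```

```bash
python3 -m creep '[1,0.3,-1,0,-0.004,0,1, 0,0,-0.7,0,0,0,1, 0,0,-0.7,0,0,0,1, 0,0,0,0,0,0,1, 0,0,0,0,0,0,1]'
python3 go.py 572.8 264.9 57 9.7 0
```

```text
t: 9.45
tool_pos: [572.9, 264.9, 57.2]
orientation: [179.9, -0.0, 9.7]
wrist_force: [-0.1, 0.1, -1.0]
opening: 0.576
grip_force: 62.6
shift [-0.1  0.  -0.2] rot [ 0.001  0.001 -0.   ] t 9.45 open 0.576 grip 62.6 F [-0.1  0.1 -1. ] q [ 20.  20.  79.  -0.  81. 100.]
```

```bash
python3 -m creep '[0,0,-0.5,0,0,0,1, 0,0,-0.5,0,0,0,1, 0,0,0,0,0,0,1, 0,0,0,0,0,0,1, 0,0,0,0,0,0,1]'
python3 -m creep '[0,0,-0.5,0,0,0,1, 0,0,-0.5,0,0,0,1, 0,0,0,0,0,0,1, 0,0,0,0,0,0,1, 0,0,0,0,0,0,1]'
python3 go.py 572.8 264.9 57 9.7 0
```

```text
t: 9.95
tool_pos: [572.9, 264.9, 56.3]
orientation: [179.9, -0.0, 9.7]
wrist_force: [0.4, -0.2, -0.3]
opening: 0.576
grip_force: 62.9
t: 10.45
tool_pos: [573.0, 264.9, 56.2]
orientation: [179.9, -0.1, 9.7]
wrist_force: [-2.1, -1.0, 5.2]
opening: 0.577
grip_force: 63.3
shift [-0.2 -0.   0.8] rot [ 0.001  0.001 -0.   ] t 10.45 open 0.577 grip 63.3 F [-2.1 -1.   5.2] q [ 20.  20.  79.  -0.  81. 100.]
```

```bash
python3 -m creep '[0,0,0.8,0,0,0,0.3, 0,0,0,0,0,0,0, 0,0,0,0,0,0,0, 0,0,0,0,0,0,0, 0,0,15,0,0,0,0]'
python3 -m creep '[0,0,40,0,0,0,0, 0,0,45,0,0,0,0, 0,0,45,0,0,0,0, -12,-42,40,0,0,-0.04,0, -12.6,-42,40,0,0,-0.04,0]'
python3 -m creep '[-12.6,-42,30,0,0,-0.04,0, -12.6,-42,20,0,0,-0.04,0, -12.6,-42,0,0,0,-0.04,0, -12.6,-42,0,0,0,-0.04,0, -12.6,-42,0,0,0,-0.036,0]'
python3 -m creep '[-12.6,-42,0,0,0,0,0, -12.6,-42,0,0,0,0,0, -12.6,-42,0,-0.008,-0.128,0,0, -12.6,-42,0,-0.009,-0.128,0,0, -12.6,-42,0,-0.009,-0.128,0,0]'
python3 go.py 396 -324.6 301 -6.1 22.1
```

```text
t: 10.95
tool_pos: [570.9, 264.2, 68.3]
orientation: [179.9, 0.3, 9.7]
wrist_force: [0.1, -0.2, -0.7]
opening: 1.0
grip_force: 0.0
t: 11.45
tool_pos: [552.0, 193.9, 271.6]
orientation: [179.9, -0.2, 5.1]
wrist_force: [-0.0, -0.7, -0.1]
opening: 0.999
grip_force: 0.0
t: 11.95
tool_pos: [489.1, -15.0, 318.5]
orientation: [179.9, -0.2, -6.2]
wrist_force: [1.7, -0.3, -0.5]
opening: 0.999
grip_force: 0.0
t: 12.45
tool_pos: [426.6, -224.7, 319.2]
orientation: [-179.4, -22.5, -6.1]
wrist_force: [1.1, -0.1, -0.5]
opening: 1.003
grip_force: 0.0
shift [-30.6 -99.9 -18.2] rot [ 0.006  0.007 -0.001] t 12.45 open 1.003 grip 0.0 F [ 1.1 -0.1 -0.5] q [-45. -19.  91.  14.  90.  53.]
```

```bash
python3 -m creep '[-10,-33,-6,0.006,0.007,0,0, -10,-33,-6,0,0,0,0, -10,-33,-6,0,0,0,0, 0,0,0,0,0,0,0, 0,0,0,0,0,0,0]'
python3 go.py 396 -324.6 301 -6.1 22.1
python3 - <<'E'
from h import *
fr,P,T,f=grab('wrist')
t=np.load('tray.npz'); L=(P-t['c'])@t['F']
m=(abs(L[...,2]-40)<5)&(abs(L[...,0]+96)<75)&(abs(L[...,1]+85)<50)
q=L[m]; print('B wrist',len(q),cv2.minAreaRect(q[:,:2].astype(np.float32)),np.median(q[:,2]))
fr,P,T,f=grab('top'); cv2.imwrite('pics/t3.png',fr)
g=(fr[...,1].astype(int)>fr[...,2]+5)
for h in (69,109):
  m=(abs(P[...,2]-h)<6)&(P[...,1]>180)&(P[...,1]<310)&~g
  n,l,st,_=cv2.connectedComponentsWithStats(m.astype(np.uint8))
  for i in range(1,n):
    if st[i,4]>100: q=P[l==i]; print(h,st[i,4],cv2.minAreaRect(q[:,:2].astype(np.float32)),np.median(q[:,2]))
E
```

```text
t: 12.95
tool_pos: [396.4, -322.9, 299.3]
orientation: [-178.9, -21.6, -6.5]
wrist_force: [0.7, 0.5, -0.2]
opening: 1.0
grip_force: 0.0
shift [-0.4 -1.7  1.7] rot [-0.005 -0.007  0.002] t 12.95 open 1.0 grip 0.0 F [ 0.7  0.5 -0.2] q [-57. -13.  88.  17.  91.  41.]
B wrist 12770 ((-102.80598449707031, -85.50680541992188), (99.9028091430664, 127.23942565917969), 89.5522232055664) 40.50778306718676
69 388 ((640.356201171875, 274.73406982421875), (90.73716735839844, 50.909950256347656), 9.67452335357666) 68.96704003196112
69 486 ((490.8835144042969, 251.1045379638672), (58.211997985839844, 50.47914505004883), 9.479007720947266) 68.72016343330392
69 916 ((398.48004150390625, 232.74427795410156), (108.49165344238281, 51.122432708740234), 9.414427757263184) 68.77487156984148
109 928 ((573.5748291015625, 264.4463806152344), (110.8513412475586, 50.99446105957031), 10.144373893737793) 108.80900822207252
```

```bash
python3 -m creep '[6.4,-2,-15.6,-0.005,-0.007,0.002,0, 6.4,-0.5,-15.6,0,0,0,0, 6.4,-0.5,-15.6,0,0,0,0, 6.4,-0.5,-15.6,0,0,0,0, 6.4,-0.5,-15.6,0,0,0,0]'
python3 -m creep '[6.4,-0.5,-15,0,0,0,0, 5,-0.4,-12,0,0,0,0, 0,0,0,0,0,0,0, 0,0,0,0,0,0,0, 0,0,0,0,0,0,0]'
python3 go.py 441 -327.8 190 -6.1 22.1
```

```text
t: 13.55
tool_pos: [430.0, -325.1, 221.2]
orientation: [-179.2, -22.1, -6.0]
wrist_force: [0.8, 0.7, 0.2]
opening: 1.0
grip_force: 0.0
t: 14.05
tool_pos: [440.6, -327.6, 195.1]
orientation: [-179.2, -22.1, -6.1]
wrist_force: [0.7, -0.5, 0.6]
opening: 0.999
grip_force: 0.0
shift [ 0.4 -0.2 -5.1] rot [ 0.002  0.001 -0.002] t 14.05 open 0.999 grip 0.0 F [ 0.7 -0.5  0.6] q [-53.  -8.  96.  17.  77.  41.]
```

```bash
python3 -m creep '[0.4,-0.2,-4.5,0,0,0,0, 0,0,0,0,0,0,0.3, 0,0,0,0,0,0,0.6, 0,0,0,0,0,0,1, 0,0,0,0,0,0,1]'
python3 -m creep '[0,0,0,0,0,0,1, 0,0,0,0,0,0,1, 0,0,0,0,0,0,1, 0,0,0,0,0,0,1, 0,0,0,0,0,0,1]'
python3 go.py 441 -327.8 190 -6.1 22.1
```

```text
t: 14.55
tool_pos: [440.6, -327.8, 189.5]
orientation: [-179.1, -22.1, -6.2]
wrist_force: [-1.8, -0.2, 0.4]
opening: 0.576
grip_force: 62.8
t: 15.05
tool_pos: [440.5, -327.8, 189.5]
orientation: [-179.2, -22.1, -6.2]
wrist_force: [-3.7, 0.0, 3.9]
opening: 0.583
grip_force: 62.9
shift [0.5 0.  0.5] rot [ 0.001 -0.    -0.001] t 15.05 open 0.583 grip 62.9 F [-3.7  0.   3.9] q [-53.  -8.  96.  17.  77.  41.]
```

```bash
python3 -m creep '[-5,0,12,0,0,0,1, -11,1,28,0,0,0,1, -13,1,32,0,0,0,1, -13,1,32,0,0,0,1, 0,10,25,0,0,0,1]'
python3 -m creep '[4,30,20,0.009,0.128,0,1, 4.4,44,0,0.009,0.128,0,1, 4.4,44,0,0.008,0.128,0,1, 4.4,44,0,0,0,0.05,1, 4.4,44,0,0,0,0.05,1]'
python3 -m creep '[4.4,44,0,0,0,0.05,1, 4.4,44,0,0,0,0.05,1, 4.4,44,0,0,0,0.05,1, 4.4,44,-20,0,0,0.026,1, 4.4,44,-35,0,0,0,1]'
python3 -m creep '[4.4,44,-40,0,0,0,1, 4.4,44,-40,0,0,0,1, 4.4,40,-40,0,0,0,1, 0,0,-15,0,0,0,1, 0,0,0,0,0,0,1]'
python3 go.py 456.5 245.2 57 9.7 0
```

```text
t: 15.55
tool_pos: [397.5, -315.2, 320.2]
orientation: [-179.2, -22.1, -6.3]
wrist_force: [0.9, 0.5, -1.7]
opening: 0.579
grip_force: 62.4
t: 16.05
tool_pos: [421.0, -106.5, 337.3]
orientation: [-179.9, 0.1, -0.1]
wrist_force: [0.8, 0.7, -0.6]
opening: 0.579
grip_force: 62.5
t: 16.55
tool_pos: [442.6, 108.9, 288.9]
orientation: [-180.0, -0.4, 9.9]
wrist_force: [2.0, -0.4, -1.6]
opening: 0.576
grip_force: 62.6
t: 17.05
tool_pos: [450.7, 215.2, 166.1]
orientation: [179.9, 0.4, 9.9]
wrist_force: [0.8, -0.8, -1.0]
opening: 0.58
grip_force: 62.8
shift [   5.8   30.  -109.1] rot [ 0.003 -0.007 -0.003] t 17.05 open 0.58 grip 62.8 F [ 0.8 -0.8 -1. ] q [19. -0. 89. -0. 91. 99.]
```

```bash
python3 -m creep '[2.9,15,0,0.003,-0.007,-0.003,1, 2.9,15,-20,0,0,0,1, 0,0,-25,0,0,0,1, 0,0,-25,0,0,0,1, 0,0,-16,0,0,0,1]'
python3 -m creep '[0,0,-6,0,0,0,1, 0,0,0,0,0,0,1, 0,0,0,0,0,0,1, 0,0,0,0,0,0,1, 0,0,0,0,0,0,1]'
python3 go.py 456.5 245.2 56 9.7 0
```

```text
t: 17.55
tool_pos: [459.9, 245.5, 84.6]
orientation: [-179.8, -0.6, 9.5]
wrist_force: [-0.3, 0.8, -2.3]
opening: 0.576
grip_force: 63.0
t: 18.05
tool_pos: [459.6, 245.8, 79.2]
orientation: [-179.9, -0.6, 9.6]
wrist_force: [0.1, -0.2, -2.0]
opening: 0.577
grip_force: 63.0
shift [ -3.1  -0.6 -23.2] rot [-0.004  0.01   0.002] t 18.05 open 0.577 grip 63.0 F [ 0.1 -0.2 -2. ] q [ 22.   5.  94.   0.  80. 102.]
```

```bash
python3 -m creep '[-2.4,-0.3,-6,-0.003,0.007,0.001,1, 0,0,-7,0,0,0,1, 0,0,-5,0,0,0,1, 0,0,0,0,0,0,1, 0,0,0,0,0,0,1]'
python3 -m creep '[0,0,-0.5,0,0,0,1, 0,0,-0.5,0,0,0,1, 0,0,0,0,0,0,1, 0,0,0,0,0,0,1, 0,0,0,0,0,0,1]'
python3 go.py 456.5 245.2 56 9.7 0
```

```text
t: 18.55
tool_pos: [456.1, 245.1, 59.3]
orientation: [180.0, 0.0, 9.7]
wrist_force: [-0.3, 0.9, -1.8]
opening: 0.579
grip_force: 63.0
t: 19.05
tool_pos: [456.5, 245.2, 58.9]
orientation: [-180.0, -0.0, 9.7]
wrist_force: [-0.9, -0.1, -1.7]
opening: 0.578
grip_force: 63.0
shift [ 0.   0.  -2.9] rot [-0.  0.  0.] t 19.05 open 0.578 grip 63.0 F [-0.9 -0.1 -1.7] q [ 22.   6.  96.   0.  78. 102.]
```

```bash
python3 -m creep '[0,0,-1,0,0,0,1, 0,0,-0.7,0,0,0,1, 0,0,-0.5,0,0,0,1, 0,0,0,0,0,0,1, 0,0,0,0,0,0,1]'
python3 -m creep '[0,0,-0.5,0,0,0,1, 0,0,0,0,0,0,1, 0,0,0,0,0,0,1, 0,0,0,0,0,0,1, 0,0,0,0,0,0,1]'
```

```text
t: 19.55
tool_pos: [456.4, 245.2, 56.5]
orientation: [-180.0, -0.0, 9.7]
wrist_force: [-0.5, 0.1, -1.4]
opening: 0.575
grip_force: 63.0
t: 20.05
tool_pos: [456.4, 245.1, 56.1]
orientation: [-180.0, -0.0, 9.7]
wrist_force: [0.8, -0.6, -1.8]
opening: 0.578
grip_force: 63.0
```

```bash
python3 -m creep '[0,0,-0.5,0,0,0,1, 0,0,0,0,0,0,1, 0,0,0,0,0,0,1, 0,0,-0.4,0,0,0,1, 0,0,0,0,0,0,1]'
python3 -m creep '[0,0,0,0,0,0,1, 0,0,0,0,0,0,1, 0,0,0,0,0,0,1, 0,0,0,0,0,0,1, 0,0,0,0,0,0,1]'
```

```text
t: 20.55
tool_pos: [456.4, 245.2, 55.5]
orientation: [-180.0, -0.0, 9.7]
wrist_force: [-1.1, -1.4, 1.3]
opening: 0.575
grip_force: 63.2
t: 21.05
tool_pos: [456.4, 245.1, 55.5]
orientation: [-180.0, -0.0, 9.7]
wrist_force: [-2.1, -1.0, 4.0]
opening: 0.576
grip_force: 63.3
```

```bash
python3 -m creep '[0,0,0.5,0,0,0,0.3, 0,0,0,0,0,0,0, 0,0,0,0,0,0,0, 0,0,0,0,0,0,0, 0,0,10,0,0,0,0]'
python3 -m creep '[0,0,35,0,0,0,0, 0,0,45,0,0,0,0, 0,0,50,0,0,0,0, 0,0,50,0,0,-0.04,0, 0,-20,50,0,0,-0.04,0]'
python3 -m creep '[19,-40,45,0,0,-0.04,1, 19,-40,0,0,0,-0.04,1, 19,-40,0,0,0,-0.04,1, 19,-40,0,0,0,-0.037,1, 19,-40,0,0,0,0,1]'
python3 -m creep '[19,-40,10,0,0,0,1, 19,-40,0,0,0,0,1, 19,-35,0,0,0,0,1, 0,0,0,0,0,0,1, 0,0,0,0,0,0,1]'
python3 go.py 612 -91.5 340 -3.9 0
python3 - <<'E'
from h import *
fr,P,T,f=grab('top'); cv2.imwrite('pics/t4.png',fr)
g=(fr[...,1].astype(int)>fr[...,2]+5)
for h in (69,109):
  m=(abs(P[...,2]-h)<6)&(P[...,1]>180)&(P[...,1]<310)&~g
  n,l,st,_=cv2.connectedComponentsWithStats(m.astype(np.uint8))
  for i in range(1,n):
    if st[i,4]>100: q=P[l==i]; print(h,st[i,4],cv2.minAreaRect(q[:,:2].astype(np.float32)),np.median(q[:,2]))
s=ctrl.sense(); W=R.from_euler('xyz',s['orientation'],degrees=True).as_matrix()
fr,P,T,f=grab('wrist'); Q=(P-s['tool_pos'])@W
for v in (286,288,290,292,295): print(v,Q[v,312].round(0))
t=np.load('tray.npz'); r=t['c']-12*t['F'][:,2]+t['F']@[110,162,66]; print('rim',r)
E
```

```text
t: 21.55
tool_pos: [455.2, 244.7, 64.3]
orientation: [180.0, 0.2, 9.7]
wrist_force: [0.6, 0.4, 0.7]
opening: 0.999
grip_force: 0.0
t: 22.05
tool_pos: [456.1, 227.7, 295.4]
orientation: [-179.9, -0.1, 5.2]
wrist_force: [1.4, -0.9, 0.6]
opening: 1.002
grip_force: 0.0
t: 22.55
tool_pos: [547.9, 33.3, 328.9]
orientation: [-180.0, -0.1, -3.9]
wrist_force: [-0.4, 0.8, -0.5]
opening: 0.144
grip_force: 0.0
t: 23.05
tool_pos: [604.5, -80.9, 337.5]
orientation: [-180.0, 0.0, -4.0]
wrist_force: [0.0, 0.2, 1.0]
opening: 0.004
grip_force: 0.0
shift [  7.5 -10.6   2.5] rot [-0.001 -0.001  0.002] t 23.05 open 0.004 grip 0.0 F [0.  0.2 1. ] q [-13.  14.  55.   0. 112.  81.]
69 372 ((659.04345703125, 278.4803161621094), (52.67024612426758, 50.42421340942383), 9.419869422912598) 68.67131313883294
69 530 ((398.7377624511719, 233.47564697265625), (104.53480529785156, 52.631866455078125), 9.957413673400879) 68.80227244985826
109 923 ((573.2886962890625, 264.40118408203125), (109.75546264648438, 51.363243103027344), 10.211905479431152) 108.77443024914965
109 949 ((457.1276550292969, 244.6672821044922), (109.38914489746094, 51.610694885253906), 9.641136169433594) 109.02645581925253
286 [-7. -2. 19.]
288 [-8. -2. 18.]
290 [ 11.  -2. -22.]
292 [ 10.  -2. -24.]
295 [ 10.  -2. -27.]
rim [622.72928239 -92.27025849 330.25447334]
```

View pics/t4.png

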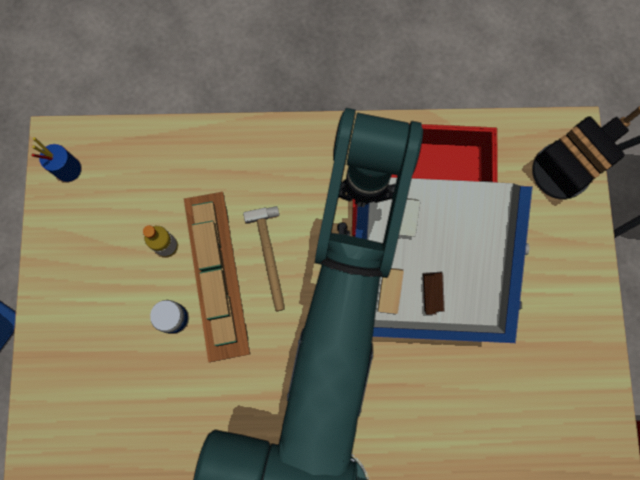

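The picture shows both blanks on the pile in running bond, at px (205,245) and (214,292). The scraps are still in the tray and the arm lies over the tray's left side. When it tips, the tray's back corner rises to z≈395 at about (467,-80). I need to check that against the forearm before pushing.

```bash
python3 - <<'E'
from h import *
D=np.array([(550,213,5.04,78.6),(384.5,354,-15,81),(609.9,337.5,14,55),(631.1,57.2,20,79),(518.2,58.9,6,96),(615.7,188.8,14,71),(567.6,365.6,9,57)])
r,z,a,b=D.T; a=np.radians(a); s=a+np.radians(b)
o=np.ones_like(r);O=0*r
A=np.vstack([np.c_[o,O,np.sin(a),np.sin(s),np.cos(s)],np.c_[O,o,np.cos(a),np.cos(s),-np.sin(s)]])
x,res,_,_=np.linalg.lstsq(A,np.r_[r,z],rcond=None); print(x.round(0),np.abs(A@x-np.r_[r,z]).max())
fr,P,T,f=grab('top')
for u,v in ((385,150),(375,130),(350,215),(357,260),(340,320),(325,390),(315,440),(240,450)): print(u,v,P[v,u].round(0))
# left rim extents in view at height of arm
for v in (150,200,235,280,330,380):
    row=P[v]; k=np.where((row[:,2]>345)&(np.arange(640)>250)&(np.arange(640)<450))[0]
    if len(k): print(v,k.min(),k.max(),row[k.min()].round(0),row[k.max()].round(0))
E
```

```text
[   5. -183.  439.  498.   96.] 5.174488707544299
385 150 [581. -88. 714.]
375 130 [609. -75. 719.]
350 215 [662. -82.   4.]
357 260 [436. -48. 657.]
340 320 [351. -22. 647.]
325 390 [254.   2. 640.]
315 440 [186.  17. 634.]
240 450 [174. 123. 626.]
150 332 419 [590. -15. 694.] [ 581. -136.  711.]
200 325 405 [519.  -3. 685.] [ 515. -116.  690.]
235 318 397 [473.   7. 662.] [ 468. -105.  674.]
280 316 378 [413.  11. 619.] [411. -81. 623.]
330 301 372 [340.  35. 611.] [337. -69. 626.]
380 290 366 [269.  52. 619.] [266. -57. 626.]
```

```bash
python3 -m creep '[4,-7,8,-0.109,0.0075,0,1, 4,-7,5,-0.109,0.0075,0,1, 3,-7,0,-0.109,0.0075,0,1, 3,-7,0,-0.109,0.0075,0,1, 0,0,0,0,0,0,1]'
python3 -m creep '[0,0,0,0,0,0,1, 0,0,0,0,0,0,1, 0,0,0,0,0,0,1, 0,0,0,0,0,0,1, 0,0,0,0,0,0,1]'
python3 go.py 619 -110 335 -3.9 0
python3 - <<'E'
from h import *
fr,P,T,f=grab('top')
for v in (200,235,270,300):
    row=P[v]; k=np.where((row[:,2]>380)&(np.arange(640)>250)&(np.arange(640)<450))[0]
    if len(k): print(v,row[k.min()].round(0),row[k.max()].round(0))
E
```

```text
t: 23.7
tool_pos: [618.4, -104.2, 349.3]
orientation: [155.0, 0.2, -3.5]
wrist_force: [-0.0, 0.4, -0.4]
opening: 0.001
grip_force: 0.0
t: 24.2
tool_pos: [618.3, -108.8, 351.1]
orientation: [155.0, -0.0, -4.0]
wrist_force: [-0.0, 0.6, -0.4]
opening: -0.003
grip_force: 0.0
shift [  0.7  -1.2 -16.1] rot [ 0.436 -0.029  0.001] t 24.2 open -0.003 grip 0.0 F [-0.   0.6 -0.4] q [ -2.  16.  54. -27. 109.  83.]
200 [534. 105. 638.] [535. -28. 622.]
235 [484. 107. 617.] [485. -26. 603.]
270 [431.  86. 613.] [431.  -4. 599.]
300 [386.  91. 614.] [384.  -5. 607.]
```

```bash
python3 -m creep '[0.7,-1,-12,0,0,0,1, 0,0,-11,0,0,0,1, 0,0,-8,0,0,0,1, 0,0,0,0,0,0,1, 0,0,0,0,0,0,1]'
python3 -m creep '[11,-0.8,-10,0,0,0,1, 11,-0.8,-10,0,0,0,1, 11,-0.8,-10,0,0,0,1, 11,-0.8,-10,0,0,0,1, 0,0,0,0,0,0,1]'
```

```text
t: 24.75
tool_pos: [618.8, -109.0, 319.0]
orientation: [155.0, 0.1, -3.9]
wrist_force: [0.6, -0.7, -0.3]
opening: -0.001
grip_force: 0.3
t: 25.25
tool_pos: [664.4, -112.9, 279.0]
orientation: [154.9, -0.1, -3.9]
wrist_force: [0.0, -0.2, 6.0]
opening: -0.003
grip_force: 3.2
```

Contact at 6 N, as expected; carrying on down.

```bash
python3 -m creep '[11,-0.7,-11,0,0,0,1, 11,-0.7,-11,0,0,0,1, 0,0,-10,0,0,0,1, 0,0,-10,0,0,0,1, 0,0,-10,0,0,0,1]'
python3 -m creep '[0,0,-12,0,0,0,1, 0,0,-12,0,0,0,1, 0,0,-12,0,0,0,1, 0,0,-10,0,0,0,1, 0,0,-6,0,0,0,1]'
python3 -m creep '[0,0,-4,0,0,0,1, 0,0,-3,0,0,0,1, 0,0,0,0,0,0,1, 0,0,0,0,0,0,1, 0,0,0,0,0,0,1]'
```

```text
t: 25.75
tool_pos: [691.1, -114.6, 232.7]
orientation: [154.8, -1.1, -3.6]
wrist_force: [13.0, -1.3, 9.4]
opening: -0.002
grip_force: 6.2
t: 26.25
tool_pos: [686.4, -114.3, 176.0]
orientation: [154.9, -0.2, -3.9]
wrist_force: [2.0, -1.5, 2.1]
opening: -0.001
grip_force: 1.6
t: 26.75
tool_pos: [686.4, -114.1, 171.5]
orientation: [154.9, -0.3, -3.9]
wrist_force: [2.9, -0.9, 6.3]
opening: -0.005
grip_force: 3.2
```

```bash
python3 -m creep '[0,0,-4,0,0,0,1, 0,0,-4,0,0,0,1, 0,0,0,0,0,0,1, 0,0,0,0,0,0,1, 0,0,0,0,0,0,1]'
python3 - <<'E'
from h import *
fr,P,T,f=grab('top'); cv2.imwrite('pics/t5.png',fr)
q=P[230:300,430:500].reshape(-1,3); c=np.nanmean(q,0); n=np.linalg.svd(q-c,full_matrices=False)[2][2]; n*=np.sign(n[2]); print(c,n,np.degrees(np.arctan2(n[0],n[2])))
E
```

```text
t: 27.25
tool_pos: [689.5, -114.0, 167.8]
orientation: [154.9, -0.9, -3.8]
wrist_force: [6.4, 0.4, 13.7]
opening: 0.005
grip_force: 6.8Traceback (most recent call last):
  File "<stdin>", line 3, in <module>
    u, s, vh = gufunc(a, signature=signature)
               ~~~~~~^^^^^^^^^^^^^^^^^^^^^^^^
    raise LinAlgError("SVD did not converge")
numpy.linalg.LinAlgError: SVD did not converge
```

View pics/t5.png

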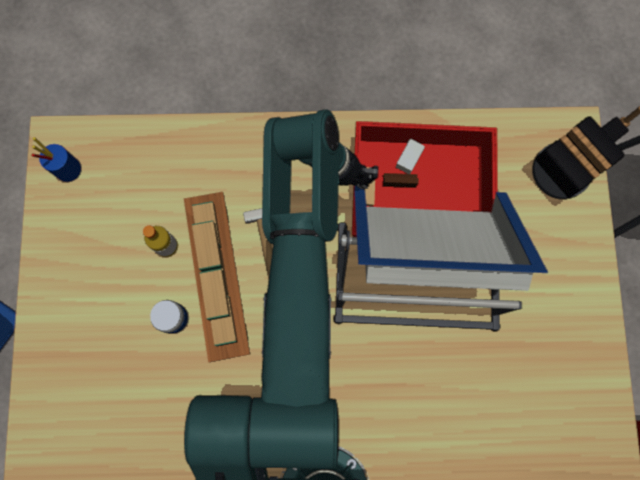

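The tray is tipped and empty. The white stub (410,155) and the moulding (400,180) are in the tote, and the ply is probably hidden under the lip. Checking the tray angle and its stop.

```bash
python3 -m creep '[0,0,-2,0,0,0,1, 0,0,0,0,0,0,1, 0,0,0,0,0,0,1, 0,0,0,0,0,0,1, 0,0,0,0,0,0,1]'
python3 - <<'E'
from h import *
fr,P,T,f=grab('top')
q=P[218:258,390:490].reshape(-1,3); q=q[~np.isnan(q[:,0])]; c=q.mean(0); n=np.linalg.svd(q-c,full_matrices=False)[2][2]; n*=np.sign(n[2]); print(c,n,'floor angle',np.degrees(np.arctan2(n[0],n[2])))
E
```

```text
t: 27.8
tool_pos: [689.9, -114.1, 167.3]
orientation: [154.8, -1.0, -3.8]
wrist_force: [6.5, 1.6, 16.3]
opening: -0.004
grip_force: 7.7
[ 554.38900285 -258.98892443  228.72940707] [ 0.74232915 -0.04982055  0.66818062] floor angle 48.009189059480946
```

```bash
python3 -m creep '[0,0,8,0,0,0,1, 0,0,12,0,0,0,1, 0,0,14,0,0,0,1, 0,0,16,0,0,0,1, 0,0,18,0,0,0,1]'
python3 -m creep '[0,0,20,0,0,0,1, 0,0,22,0,0,0,1, 0,0,25,0,0,0,1, 0,0,30,0,0,0,1, 0,0,35,0,0,0,1]'
python3 -m creep '[-10,20,10,0,0,0,1, -20,40,0,0,0,0,1, -20,40,0,0,0,0,1, -20,40,0,0,0,0,1, -20,20,0,0,0,0,1]'
python3 -m creep '[0,0,0,0,0,0,1, 0,0,0,0,0,0,1, 0,0,0,0,0,0,1, 0,0,0,0,0,0,1, 0,0,0,0,0,0,1]'
python3 - <<'E'
from h import *
fr,P,T,f=grab('top')
q=P[200:250,400:490].reshape(-1,3); q=q[~np.isnan(q[:,0])]; c=q.mean(0); n=np.linalg.svd(q-c,full_matrices=False)[2][2]; n*=np.sign(n[2]); print('floor angle',np.degrees(np.arctan2(n[0],n[2])))
fs,Ps,_,_=grab('scene'); cv2.imwrite('pics/f.png',np.hstack([cv2.resize(fr,(400,300)),cv2.resize(fs,(400,300))]))
g=(fr[...,1].astype(int)>fr[...,2]+5)
m=(abs(P[...,2]-109)<6)&(P[...,1]>180)&(P[...,1]<310)&~g
n,l,st,_=cv2.connectedComponentsWithStats(m.astype(np.uint8))
for i in range(1,n):
    if st[i,4]>100: q=P[l==i]; print(cv2.minAreaRect(q[:,:2].astype(np.float32)),np.median(q[:,2]))
E
```

```text
t: 28.35
tool_pos: [684.4, -113.5, 226.9]
orientation: [155.0, 0.2, -3.9]
wrist_force: [-0.2, -0.3, 0.2]
opening: 0.0
grip_force: 0.0
t: 28.85
tool_pos: [684.2, -113.4, 359.1]
orientation: [155.0, 0.2, -3.9]
wrist_force: [1.2, -0.0, 0.1]
opening: 0.002
grip_force: 0.0
t: 29.35
tool_pos: [593.1, 50.2, 367.8]
orientation: [155.0, 0.2, -3.7]
wrist_force: [0.4, 0.4, 0.1]
opening: -0.003
grip_force: 0.0
t: 29.85
tool_pos: [595.5, 45.4, 368.3]
orientation: [155.0, 0.0, -4.0]
wrist_force: [0.8, 0.8, -0.4]
opening: -0.001
grip_force: 0.0
floor angle -22.080930634385947
((606.8479614257812, 256.58740234375), (46.53065490722656, 23.69151496887207), 12.03076171875) 108.39818053394583
```

View pics/f.png

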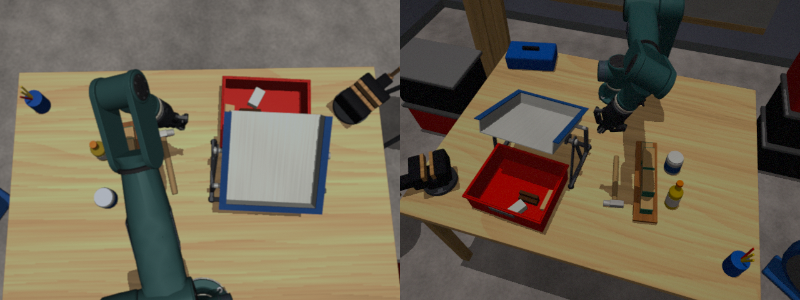

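The tray is empty and back at −22°, and the pile is intact. The stub and moulding are in the tote, and the ply seems to be at the tote's side (scene px ≈ (232,320) at full size). Checking its height and that it lies inside the tote.

```bash
python3 - <<'E'
from h import *
fr,P,T,f=grab('scene'); cv2.imwrite('pics/ply.png',cv2.resize(fr[220:380,90:290],None,fx=3.5,fy=3.5))
hsv=cv2.cvtColor(fr,cv2.COLOR_BGR2HSV)
m=(hsv[...,0]>8)&(hsv[...,0]<30)&(fr[...,1]>60); m[:285]=0;m[345:]=0;m[:,:150]=0;m[:,255:]=0
n,l,st,_=cv2.connectedComponentsWithStats(m.astype(np.uint8))
for i in range(1,n):
    if st[i,4]>40: q=P[l==i]; print(st[i],np.nanpercentile(q,[2,50,98],axis=0).round(0).tolist())
red=((hsv[...,0]<5)|(hsv[...,0]>175))&(hsv[...,1]>150)&(P[...,2]>95)&(P[...,2]<120)&(P[...,0]>450)
q=P[red]; print('tote rim',cv2.minAreaRect(q[:,:2].astype(np.float32)))
E
```

```text
[224 304  21  31 220] [[687.0, -145.0, 18.0], [733.0, -133.0, 26.0], [779.0, -122.0, 32.0]]
[242 318  13  27 187] [[712.0, -94.0, -5.0], [758.0, -83.0, -0.0], [783.0, -67.0, 5.0]]
[188 327  15  13  52] [[788.0, -220.0, 11.0], [803.0, -210.0, 29.0], [822.0, -202.0, 40.0]]
tote rim ((727.2025756835938, 8.846923828125), (1276.676513671875, 300.72607421875), 88.24359893798828)
```

View pics/ply.png

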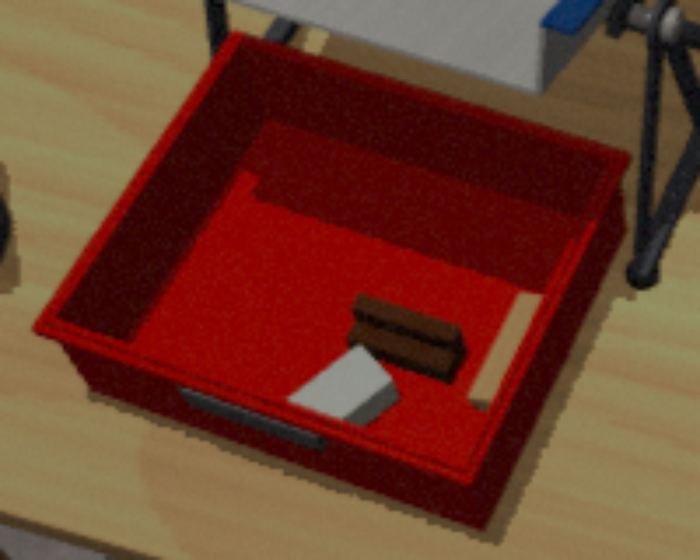

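All three scraps lie on the tote floor. The ply's top is at z≈25, at (733,-133), next to the inner wall.

```bash
python3 -c "from bench import hand_in; print(hand_in())"
```

```text
the job is handed in; nothing more can be done
None
```

The job is handed in. Both blanks lie in running bond on the pile, all three scraps are in the tote, the tray is back at rest, and the bottom course, glue, tin and hammer were left alone; `hand_in()` gave no verdict.

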